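# Shut the cash box and snap its padlock

## Task

The cash box is going into the store: shut its lid, swing the padlock's open shackle round so that its free leg stands over the eye of the lid's tongue, and press it down through the eye into the lock until the pawl clicks and the shackle stays down by itself. Nothing in the lock or the hasp may be forced: keep what the shackle bears on the tongue or the lock body below 18 N, and leave the things round the box where they are.

Things in the scene. Friction and masses are not known exactly. Their poses are not given: they have to be found in the camera images.
- cash_box: grey steel cash box, tray 120 (x) x 170 (y) x 82 mm, fixed on the table; origin under the middle of the tray, z up, -x is its front, where a welded saddle carries the padlock
- lid: its grey skirted lid, 127 x 176 mm, hinged along the back of the box; origin on the hinge pin at (64.5, 0, 88) mm of the box frame; axes equal the box's when shut (top then 105.5 mm above the table); open, it is turned about its +y, front edge up, by 0.45 to 0.95 rad at the start. A stiff hinge holds it at any angle; 1 to 7 N down at the front edge shuts it against a dead stop
- lid_edge (a point): point on the upper face of the lid, 12 mm behind its front edge and 45 mm to the -y side of its middle, at (-116, -45, 17.5) mm in the lid's frame: a place to push it shut, clear of the padlock. (A folded wire handle, 8 mm high, lies in the middle of the lid)
- eye (a point): centre of the round eye (12.5 mm hole) in the upper face of the flat steel tongue (38 x 28 x 3.5 mm) that sticks out forward from the lid's front edge; on the lid. With the lid shut this face is 4.7 mm above the padlock body's top and the eye stands right over lock_hole
- lock: padlock body of stacked steel plates, 30 (x) x 60 (y) x 50 mm high, fixed in the saddle on the box's front; origin at the middle of its underside, (-82, 0, 42) mm in the box frame; top face 92 mm above the table. Inside hides a spring pawl
- lock_hole (a point): mouth of the hole for the free leg (12.5 mm wide) in the top face of the padlock body, 18 mm to the +y side of its middle. The hidden pawl reaches into it at a depth that differs from lock to lock
- shackle: steel U of 9 mm round bar, legs 36 mm apart. The long leg (-y side) is captive in the lock; the shackle turns about it and slides along it. Origin on that leg's axis; the free leg lies 36 mm along its own +y; axes equal the box's when closed. At the start it is swung out to the front by 0.7 to 1.4 rad (counterclockwise from above); limits 1.9 out, 0.35 past closed; drag 1 to 2 N at the crown
- shackle_tip (a point): centre of the free leg's flat end (4.4 mm across, chamfered to the full 9 mm). Raised, it stands 2.8 mm above the shut tongue's upper face and 7.5 mm above the lock body; locked, 8 to 20 mm below lock_hole, differing from lock to lock. A spring keeps the shackle fully raised (1.5 N, about 4 N when down)
- shackle_crown (a point): top of the arch, on the bar's axis, midway between the legs, 66.5 mm above the lock body when raised; pinch the bar here across its thickness, or press on it. Pushed down 11 to 23 mm it meets the pawl; over 3 to 5 mm the push climbs to 7 to 12 N, then collapses as the pawl snaps into the leg's notch (the click); 1 to 2 mm farther is a dead stop. Let go sooner and it springs up
- tape_roll: roll of brown tape lying flat, 96 mm across, 25 mm high; to be left alone
- marker: white marker pen with a black cap, 135 mm; to be left alone
- timer: small white kitchen timer with a red knob, 62 x 62 x 51 mm; to be left alone
- round_tin: black round canister with lid, 162 mm across, 97 mm high, standing on the bench scale at the right; to be left alone

How it is judged (in metres and radians):
On the way, in this order (a step that is already met when the one before it is completed fails the run):
1. the lid is shut (angle between the z axis of lid and the z axis of cash_box, either way round below 0.03 rad), for 0.2 s.
2. with the lid shut, the shackle's free leg has entered the lock body through the tongue's eye (angle between the z axis of lid and the z axis of cash_box, either way round below 0.03 rad and z of shackle_tip in the frame of lock_hole below -0.003 m and horizontal distance between shackle_tip and lock_hole below 0.004 m and horizontal distance between shackle_tip and eye below 0.004 m), for 0.05 s.
At the end, for the whole second after the job is handed in: the lid is shut (within 0.03 rad), the shackle's free leg passes through the tongue's eye into its hole (its end within 4 mm sideways of both and more than 6.5 mm below the lock's top face), held there by the pawl alone, at rest (angle between the z axis of lid and the z axis of cash_box, either way round below 0.03 rad and z of shackle_tip in the frame of lock_hole below -0.0065 m and horizontal distance between shackle_tip and lock_hole below 0.004 m and horizontal distance between shackle_tip and eye below 0.004 m and linear speed of shackle below 0.01 m/s); the robot touches nothing.
It fails at once if the shackle bears on the tongue or lid with more than 18 N (contact force between shackle and lid above 18 N).
It fails at once if the shackle bears on the lock body with more than 18 N (contact force between shackle and lock above 18 N).
It fails at once if a thing round the box is moved by more than 30 mm (distance of any of tape_roll, marker, timer, round_tin from where it was at the start of the episode above 0.03 m).
It also fails if it takes over 70 s, if anything falls off the work surface, if the arm or the gripper's body presses on something with over 40 N, if the wrist force passes 120 N, or if a joint passes its speed limit or range.

## Robot

A 6-joint arm with a two-finger parallel gripper is mounted at the origin on a cart in front of the work surface, level with it; the furniture and walls round the work are solid. World frame = base frame: x ahead of the robot, y to its left, z up, the work surface at z = 0. Lengths are in mm, angles in rad, forces in N, time in s.
With the tool pointing down it reaches from about 275 to 1000 mm from the base axis. Payload 8.4 kg.
Tool frame: the origin (TCP) lies at the very end of the fingers, on their centre line; the grasp point (between the pads) lies 19 mm behind it (arm.hold_point_z is the distance from the TCP to the grasp point, in mm); z points along the fingers, y is the line along which they close (so a half turn about z gives the same grasp; the last joint's range is limited). The gripper opens to 85 mm and grips with 20 to 120 N. Pads are 22 mm wide; open, the fingers measure 114 mm over their backs; the gripper's body (76 mm by 85 mm) begins 54 mm behind the grasp point. The pads swing forward as they close: fully open they stand 13 mm farther back than shut.
Start: joints at [1.285, 0.353, 1.633, -0, 1.155, -0.002], TCP at [175.002, 600.002, 231.281] pointing down, gripper open.
Joint ranges: [-2.63, 2.63], [-0.92, 2.1], [0.06, 2.66], [-1.3, 4.44], [0, 2.69], [-3.02, 3.02]. Speed limits (rad/s): [2.22, 2.22, 2.79, 3.14, 3.14, 3.14].

## Interface

Orientations are given as [roll, pitch, yaw] about the fixed x, y, z axes, in that order (R = Rz(yaw) Ry(pitch) Rx(roll)).
In Python, from workcell import arm, cams, workorder gives the robot as it stands. The module is installed in compiled form; this text tells all that it offers.
- The arm moves only by the shell command python3 -m pendant 'ROWS' [FORCE]. ROWS is a JSON object of lists of equal length, an entry for each row: "hand": the finger opening in mm, from 0 to 85.4; "linear": the shift along the tool's x, y, z in mm, a list of three; "twist": the turn, a rotation vector about the tool's x, y, z in rad, a list of three. In form: {"hand": [hand, ...], "linear": [[dx, dy, dz], ...], "twist": [[rx, ry, rz], ...]}. A call has 1 to 20 rows; each row is the pose to reach, as a shift and turn from the pose commanded when the call began, along the tool's axes at that moment; what a row does not reach only later rows make up. A row lasts 1/12 s, in which the tool goes at most 41.7 mm and 7.16 degrees, less where a joint would pass 70% of its speed; a pose out of reach is approached as far as the arm can. A call with a gripper value outside its range is refused whole. The fingers move at their own pace and stop on an object; FORCE is the grip in N (left out, the last holds). Time passes only in rows, so rows that repeat a pose let the fingers close. It gives the time, the measured TCP pose, the force, the opening and the grip force at its end, in the units of the state.
- arm.get_obs(): the state, without advancing time (a new reading comes with each control period).
- cams.get_image(name): name is "scene" or "side" or "wrist"; returns a dict with "img" (400x640x3 uint8, red, green, blue), "fx", "fy", "cx", "cy" (pixels), "distortion" ([k1, k2, p1, p2, k3] as OpenCV has them; the pictures are not rectified), "rvec" (rotation vector, rad) and "tvec" (3), from world to camera coordinates, as OpenCV has them; the wrist camera has in their place "tool_from_camera" (4x4, takes a point from camera to tool coordinates, whose origin is the TCP and whose axes are the flange's). Camera axes: x right, y down, z forward; pixel columns grow to the right and rows downward; lengths in mm; the calibration is good to about 2 mm. A picture is of the moment at which its call begins: read the wrist's pose just before it. There is no depth.
- workorder.close_job(): hands the job in; it is judged then, once.
The state is a dict: "t": time; "joint_positions": joint angles; "joint_vel": joint speeds; "tau": joint torques, N m; "tcp_pos": TCP position; "tool_rot": TCP orientation; "force": force on the tool from outside, world axes, zero at the start; "wrist_torque": the same for the moment, N m; "width": finger opening in mm; "gripper_force": force on a finger pad.
Only numpy, scipy, OpenCV 4.12 (cv2) and the standard library are available. Lean on these libraries where they do the work, as an engineer would, in place of code of your own. Each camera call takes 0.05 s, during which the arm holds its last target. There are 200 camera calls.

## Working session

There is one attempt and no reset: what is moved stays moved. The work goes in short steps, Python scripts to look and compute and a shell command to move; the robot and the scene stay as the last step left them, time stands still between calls to the robot, and variables do not carry over. Pictures are saved under pics/ and viewed, at most 10 in all, crops included, and the job is handed in when it is done.

```bash
mkdir -p pics
cat > h.py <<'E'
import numpy as np, cv2
from workcell import arm, cams, workorder
from scipy.spatial.transform import Rotation as R
def snap(name,fn):
    o=arm.get_obs(); d=cams.get_image(name); cv2.imwrite(f'pics/{fn}.png',d['img'][:,:,::-1])
    K=np.array([[d['fx'],0,d['cx']],[0,d['fy'],d['cy']],[0,0,1.]]); D=np.array(d['distortion'],float)
    if name=='wrist':
        T=np.eye(4);T[:3,:3]=R.from_euler('xyz',o['tool_rot']).as_matrix();T[:3,3]=o['tcp_pos']
        M=np.linalg.inv(T@np.array(d['tool_from_camera']))
        rv=cv2.Rodrigues(M[:3,:3])[0];tv=M[:3,3]
    else: rv=np.array(d['rvec'],float);tv=np.array(d['tvec'],float)
    np.savez(f'pics/{fn}.npz',K=K,D=D,rv=rv,tv=tv)
def cal(fn): return dict(np.load(f'pics/{fn}.npz'))
def ray(fn,p):
    c=cal(fn);Rm=cv2.Rodrigues(c['rv'])[0]
    u=cv2.undistortPoints(np.array([[p]],float),c['K'],c['D'])[0,0]
    o=-Rm.T@c['tv'].reshape(3);d=Rm.T@np.array([u[0],u[1],1]);return o,d/np.linalg.norm(d)
def onz(fn,p,z):
    o,d=ray(fn,p);return o+d*(z-o[2])/d[2]
def tri(f1,p1,f2,p2):
    o1,d1=ray(f1,p1);o2,d2=ray(f2,p2)
    s=np.linalg.lstsq(np.c_[d1,-d2],o2-o1,rcond=None)[0]
    a=o1+d1*s[0];b=o2+d2*s[1];return (a+b)/2,np.linalg.norm(a-b)
def proj(fn,P):
    c=cal(fn);return cv2.projectPoints(np.array(P,float).reshape(-1,3),c['rv'],c['tv'],c['K'],c['D'])[0][:,0]
E
python3 - <<'E'
from h import *
o=arm.get_obs();print(o, arm.hold_point_z)
for n in('scene','side','wrist'):
    snap(n,n+'0');c=cal(n+'0');print(n,c['K'][0,0],ray(n+'0',(320,200)))
a=[cv2.imread(f'pics/{n}0.png') for n in('scene','side','wrist')]
E
```

```text
{'t': 0.0, 'joint_positions': array([ 1.28458544e+00,  3.53665711e-01,  1.63409888e+00, -1.24081274e-05,
        1.15521320e+00, -2.42250579e-03]), 'joint_vel': array([-0.00134689, -0.00085678,  0.00275331,  0.00192319,  0.00025037,
        0.0022648 ]), 'tau': array([-4.84862321e-04, -6.05258846e+01, -3.42057216e+01, -1.04616915e-04,
        9.53285722e-03,  5.04703394e-06]), 'tcp_pos': array([174.88370509, 599.55390467, 230.56579879]), 'tool_rot': array([-3.14020749e+00,  7.98946302e-06,  2.85780929e+00]), 'force': array([ 0.09890702, -0.28685107,  0.12557385]), 'wrist_torque': array([ 0.03804734,  0.03142451, -0.04404925]), 'gripper_force': 0.0, 'width': 85.54913145318507} 18.700000000000003
scene 424.9183927256478 (array([-198.17373809, -359.80357178,  744.65557022]), array([ 0.71594957,  0.34790147, -0.60529397]))
side 507.02303864691055 (array([  242.48882725, -1133.76599833,   908.13468931]), array([ 0.19022971,  0.80958536, -0.55532351]))
wrist 311.58122349263675 (array([101.96245592, 620.07241569, 373.67986814]), array([ 0.29023727, -0.07739054, -0.95382023]))
```

View pics/scene0.png

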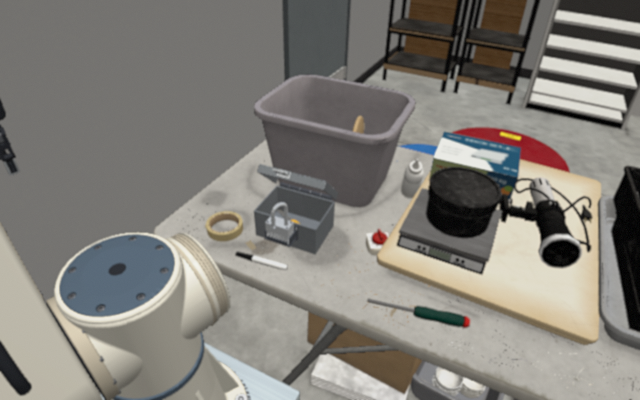

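View pics/side0.png

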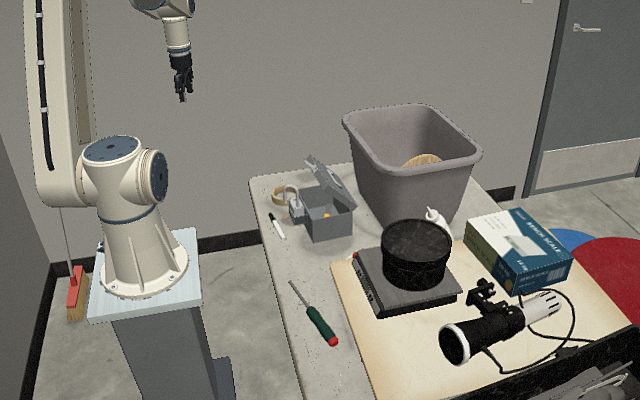

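The scene view shows the box near (295,215), the open lid behind it near (295,185), and the padlock with its raised shackle near (280,220). In the side view the box is near (330,215), the lid near (325,170) and the shackle near (293,195). A tall bin stands right behind the lid. I'll enlarge both.

Run:
```python
from h import *
a=cv2.imread('pics/scene0.png')[155:260,240:345];b=cv2.imread('pics/side0.png')[145:250,265:370]
f=lambda x:cv2.resize(x,(400,400),interpolation=cv2.INTER_CUBIC)
cv2.imwrite('pics/crop0.png',np.hstack([f(a),f(b)]))
# rough positions
print(onz('side0',(328,241),0),onz('scene0',(322,250),0))
```

```text
[ 5.23680836e+02 -2.23704122e+01 -1.13686838e-13] [500.16644243 -29.63173182   0.        ]
```

View pics/crop0.png

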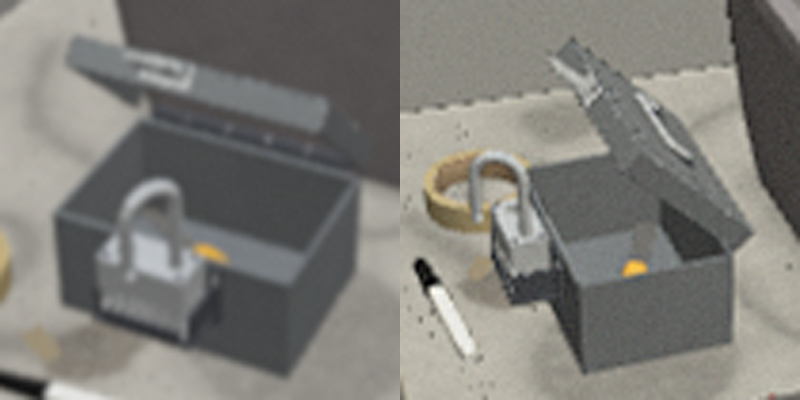

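Run:
```python
from h import *
S=lambda x,y:(240+x/3.81,155+y/3.81)
T=lambda x,y:(265+(x-400)/3.81,145+y/3.81)
for n,p in dict(fr=(288,283),fl=(58,215),br=(357,178)).items(): print('scene',n,onz('scene0',S(*p),82))
for n,p in dict(fr=(583,284),fl=(530,172),br=(733,250)).items(): print('side',n,onz('side0',T(*p),82))
for n,p in dict(fr=(288,375),fl=(65,305)).items(): print('scene0',n,onz('scene0',S(*p),0))
for n,p in dict(fr=(585,372),br=(733,343)).items(): print('side0',n,onz('side0',T(*p),0))
print('fr tri',tri('scene0',S(288,283),'side0',T(583,284)))
print('crown',tri('scene0',S(152,183),'side0',T(500,155)))
print('lid front left',tri('scene0',S(72,42),'side0',T(572,40)))
print('lid back right',tri('scene0',S(365,155),'side0',T(750,235)))
```

```text
scene fr [478.76052105 -21.27094116  82.        ]
scene fl [467.34417953 141.49788396  82.        ]
scene br [595.82224243 -13.15641711  82.        ]
side fr [482.98109666 -18.64666184  82.        ]
side fl [477.9010059  140.45852092  82.        ]
side br [600.62587278  -7.80594583  82.        ]
scene0 fr [ 4.81760143e+02 -2.10403874e+01 -1.13686838e-13]
scene0 fl [469.95312667 144.53942579   0.        ]
side0 fr [ 4.81857854e+02 -1.82583593e+01  1.13686838e-13]
side0 br [599.44840793 -14.96878369   0.        ]
fr tri (array([482.17379235, -19.25554826,  80.69384083]), np.float64(3.2906885815968265))
crown (array([439.8724526 ,  50.06642677, 159.8660048 ]), np.float64(1.1360622550850878))
lid front left (array([519.38417999, 157.41331724, 183.66929238]), np.float64(3.8526752995671316))
lid back right (array([612.0695952 , -10.60500299,  92.58185267]), np.float64(4.591395972563258))
```

```bash
python3 -m pendant '{"hand":[0,0,0,0,0,0,0,0,0,0,0,0,0,0,0,0,0,0,0],"linear":[[-25,-28,-10],[-50,-56,-20],[-76,-86,-30],[-102,-115,-40],[-128,-144,-45],[-154,-173,-50],[-180,-202,-55],[-206,-231,-60],[-232,-261,-65],[-258,-290,-70],[-284,-319,-70],[-310,-348,-70],[-336,-378,-70],[-362,-407,-70],[-388,-436,-70],[-411,-463,-70],[-411,-463,-70],[-411,-463,-70],[-411,-463,-70]],"twist":[[0,0,0],[0,0,0],[0,0,0],[0,0,0],[0,0,0],[0,0,0],[0,0,0],[0,0,0],[0,0,0],[0,0,0],[0,0,0],[0,0,0],[0,0,0],[0,0,0],[0,0,0],[0,0,0],[0,0,0],[0,0,0],[0,0,0]]}'
python3 - <<'E'
from h import *
snap('wrist','w1')
a=cv2.imread('pics/w1.png');cv2.imwrite('pics/w1b.png',cv2.resize(a,(800,500),interpolation=cv2.INTER_CUBIC))
print(arm.get_obs()['tool_rot'])
E
```

```text
t: 1.73
tcp_pos: [439.6, 40.5, 301.0]
tool_rot: [3.141, -0.001, 2.857]
force: [-1.0, 0.1, 0.5]
width: 0.0
gripper_force: 0.0
[ 3.14142333e+00 -6.61652513e-04  2.85798920e+00]
```

View pics/w1b.png

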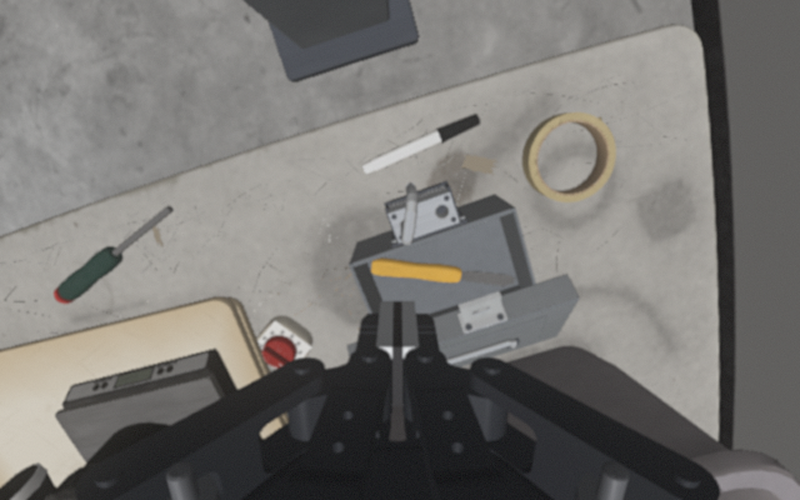

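The wrist view (scaled 1.25x) shows the lock top near (425,213), the lock hole at about (443,211), the shackle bar from (412,187) to (408,242), the tray's front corners at (352,264) and (500,197), and the tongue with its eye at about (484,311).

Run:
```python
from h import *
g=cv2.imread('pics/w1.png',0)
x0,y0=345,159;w=g[y0:y0+20,x0:x0+20]
m=(w<110).astype(np.uint8);n,l,s,c=cv2.connectedComponentsWithStats(m)
for i in range(1,n):print(s[i],c[i]+[x0,y0])
k=1/1.25
hole=onz('w1',(443*k,211*k),92);print('hole',hole)
for p in [(352,264),(500,197)]:print('rim',onz('w1',(p[0]*k,p[1]*k),82))
for p in [(388,206),(449,187),(458,221),(397,241)]:print('locktop',onz('w1',(p[0]*k,p[1]*k),92))
print('free end bar',onz('w1',(412*k,187*k),150),'leg end',onz('w1',(408*k,242*k),150))
print('eye proj tri side?')
o,d=ray('w1',(484*k,321*k));print(o,d)
a=cv2.imread('pics/w1.png')[140:205,285:415];cv2.imwrite('pics/w1c.png',cv2.resize(a,(800,400),interpolation=cv2.INTER_CUBIC))
```

```text
[11  0  2  1  2] [356.5 159. ]
[18  0  2  4  5] [363.4 160.6]
[ 4  6  9  9 62] [353.25806452 168.93548387]
[17 15  2  3  6] [362.5 175. ]
hole [448.72451872  81.15785346  92.        ]
rim [477.34386679 -17.59132998  82.        ]
rim [453.06544643 136.67333171  82.        ]
locktop [430.04821725  33.90970634  92.        ]
locktop [428.82236665  91.89260263  92.        ]
locktop [461.7784632   92.19986601  92.        ]
locktop [464.40437407  32.44063305  92.        ]
free end bar [410.77831192  59.9127687  150.        ] leg end [451.54253961  45.18761575 150.        ]
eye proj tri side?
[366.76666846  60.81371088 444.152173  ] [ 0.49782025  0.07923219 -0.86365343]
```

View pics/w1c.png

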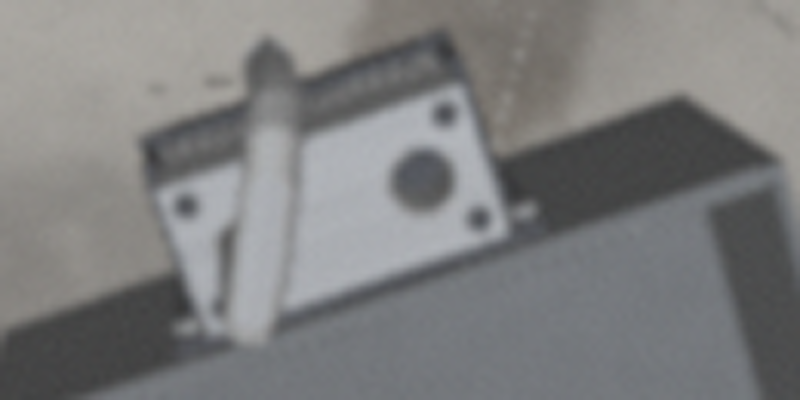

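The crop shows the lock hole at (422,180), the top-face corners at (158,188), (462,88), (510,235) and (210,330), the free leg's tip near (268,48), and the arch from (270,115) to (250,340).

Run:
```python
from h import *
S=lambda x,y:(285+x/6.154,140+y/6.154)
hole=onz('w1',S(422,180),92);print('hole',hole)
C=[onz('w1',S(*p),92) for p in [(158,188),(462,88),(510,235),(210,330)]]
print(np.round(C,1),'mean',np.mean(C,0))
for a,b in((0,1),(3,2)):
    d=C[b]-C[a];print('len',np.linalg.norm(d),'yaw',np.arctan2(-d[0],d[1]))
e=onz('w1',S(80,400),82),onz('w1',S(775,160),82);d=e[1]-e[0];print('rim',e,np.arctan2(-d[0],d[1]))
print('tip',onz('w1',S(268,48),99.5))
print('crown mid',onz('w1',S(258,230),163))
```

```text
hole [448.96775531  80.11169668  92.        ]
[[436.6  32.3  92. ]
 [434.3  91.5  92. ]
 [463.9  93.5  92. ]
 [465.9  33.9  92. ]] mean [450.14812831  62.78799428  92.        ]
len 59.29543216152048 yaw 0.038541580709262974
len 59.60985824536034 yaw 0.033775554537659645
rim (array([475.34310625,   4.23333722,  82.        ]), array([466.52708309, 147.1385047 ,  82.        ])) 0.061613339002521625
tip [416.092946    59.18302111  99.5       ]
crown mid [432.88803682  50.61666405 163.        ]
```

Run:
```python
from h import *
for s,t in (((370,125),(372,160)),((258,108),(345,115))):
    print(tri('scene0',s,'side0',t))
# lid angle: project lid corners for candidate angles vs wrist/side pixel measurement of front-left, front-right corners
ex=np.array([1,.05,0]);ey=np.array([-.05,1,0]);o=np.array([532,66.9,0])
for a in (.5,.6,.7,.8,.9):
    P=[]
    for x,y,z in((-128,88,17.5),(-128,-88,17.5),(-128-20,18,2)):
        X=64.5+x*np.cos(a)+z*np.sin(a);Z=88-x*np.sin(a)+z*np.cos(a);P.append(o+ex*X+ey*y+[0,0,Z])
    print(a,proj('side0',P).round(1).tolist(),(proj('w1',P)*1.25).round(0).tolist())
```

```text
(array([628.92589838, -81.46789174, 292.24556928]), np.float64(19.260824659430003))
(array([652.39941936, 241.9072959 , 262.05132738]), np.float64(0.24526381629964486))
0.5 [[300.3, 163.9], [317.5, 194.7], [298.3, 178.1]] [[558.0, 254.0], [342.0, 322.0], [460.0, 251.0]]
0.6 [[302.8, 160.5], [320.3, 191.0], [300.8, 173.9]] [[565.0, 268.0], [344.0, 337.0], [465.0, 266.0]]
0.7 [[305.7, 157.3], [323.5, 187.5], [303.7, 169.8]] [[573.0, 283.0], [347.0, 353.0], [472.0, 283.0]]
0.8 [[308.8, 154.3], [327.0, 184.2], [307.1, 165.9]] [[580.0, 300.0], [351.0, 370.0], [478.0, 301.0]]
0.9 [[312.3, 151.6], [330.8, 181.3], [310.8, 162.3]] [[587.0, 317.0], [355.0, 387.0], [485.0, 321.0]]
```

```bash
python3 -m pendant '{"hand":[0,0,0,0,0,0,0],"linear":[[-38,4,0],[-76,8,0],[-95,9,20],[-95,9,50],[-95,9,80],[-95,9,90],[-95,9,90]],"twist":[[0,0,0],[0,0,0],[0,0,0],[0,0,0],[0,0,0],[0,0,0],[0,0,0]]}'
python3 -m pendant '{"hand":[0,0,0,0,0,0,0],"linear":[[0,0,5],[0,0,10],[0,0,15],[0,0,20],[0,0,25],[0,0,25],[0,0,25]],"twist":[[0,0,0],[0,0,0],[0,0,0],[0,0,0],[0,0,0],[0,0,0],[0,0,0]]}'
```

```text
t: 2.37
tcp_pos: [531.4, 23.7, 208.8]
tool_rot: [-3.14, -0.005, 2.86]
force: [-0.5, 0.3, 0.2]
width: 0.1
gripper_force: 0.0
t: 2.95
tcp_pos: [533.7, 22.4, 186.3]
tool_rot: [3.142, 0.0, 2.858]
force: [-0.5, -0.2, 0.5]
width: -0.1
gripper_force: 0.1
```

```bash
python3 -m pendant '{"hand":[0,0,0,0,0,0,0,0,0,0],"linear":[[0,0,7],[3,-1,14],[6,-2,20],[11,-4,27],[16,-5.5,34],[20,-7,41],[24.5,-8.5,48],[27.5,-9.5,56],[27.5,-9.5,56],[27.5,-9.5,56]],"twist":[[0,0,0],[0,0,0],[0,0,0],[0,0,0],[0,0,0],[0,0,0],[0,0,0],[0,0,0],[0,0,0],[0,0,0]]}'
```

```text
t: 3.78
tcp_pos: [503.7, 21.1, 129.5]
tool_rot: [-3.141, -0.002, 2.858]
force: [-0.4, -0.2, -0.5]
width: 0.1
gripper_force: 0.0
```

```bash
python3 -m pendant '{"hand":[0,0,0,0,0,0,0],"linear":[[2,-0.5,5],[4,-1,10],[5,-1.5,14],[6,-2,18],[7,-2,22],[7,-2,23.5],[7,-2,23.5]],"twist":[[0,0,0],[0,0,0],[0,0,0],[0,0,0],[0,0,0],[0,0,0],[0,0,0]]}'
python3 - <<'E'
from h import *
snap('scene','s2');snap('side','d2');snap('wrist','w2')
f=lambda x:cv2.resize(x,(400,400),interpolation=cv2.INTER_CUBIC)
cv2.imwrite('pics/c2.png',np.hstack([f(cv2.imread('pics/side_0.png')[:1,:1]) if 0 else f(cv2.imread('pics/d2.png')[145:250,265:370]),f(cv2.imread('pics/w2.png')[60:320,190:450])]))
E
```

```text
t: 4.37
tcp_pos: [496.6, 21.1, 106.2]
tool_rot: [-3.141, -0.001, 2.858]
force: [-0.8, 0.1, 0.2]
width: -0.0
gripper_force: 0.0
```

View pics/c2.png

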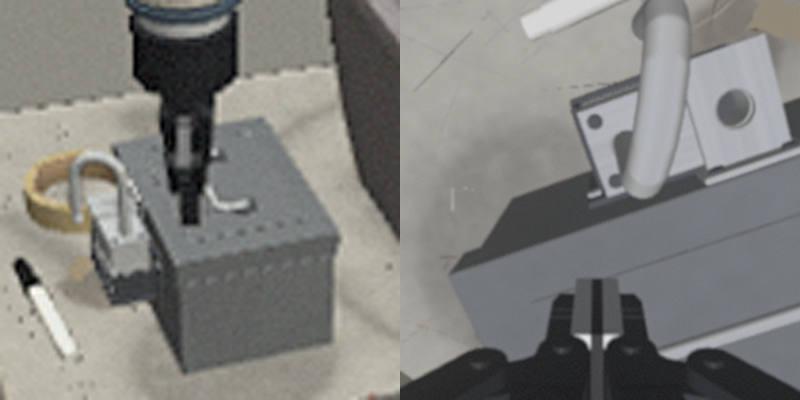

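The side view shows the lid down on the tray with the handle beside the fingers. The wrist crop shows the tongue over the lock, its eye at about (737,108), and the shackle still swung out. I'll press a little further to reach the stop.

```bash
python3 -m pendant '{"hand":[0,0,0,0],"linear":[[0,0,1],[0,0,1.5],[0,0,2],[0,0,2]],"twist":[[0,0,0],[0,0,0],[0,0,0],[0,0,0]]}'
python3 -m pendant '{"hand":[0,0,0],"linear":[[0,0,1],[0,0,1.5],[0,0,1.5]],"twist":[[0,0,0],[0,0,0],[0,0,0]]}'
```

```text
t: 4.85
tcp_pos: [497.3, 21.1, 105.4]
tool_rot: [-3.142, -0.0, 2.858]
force: [-2.9, -0.7, 9.0]
width: -0.1
gripper_force: 4.8
t: 5.1
tcp_pos: [497.3, 21.1, 105.2]
tool_rot: [3.142, 0.0, 2.858]
force: [-10.1, -0.7, 27.8]
width: -0.4
gripper_force: 14.0
```

```bash
python3 -m pendant '{"hand":[0,0,0,0,40,40,40,40],"linear":[[0,0,-30],[0,0,-70],[0,0,-110],[34,5,-125],[69,11,-125],[69,11,-125],[69,11,-125],[69,11,-125]],"twist":[[0,0,0],[0,0,0],[0,0,0],[0,0,0],[0,0,0],[0,0,0],[0,0,0],[0,0,0]]}'
python3 - <<'E'
from h import *
snap('wrist','w3')
P=[(449.5,80.5,96.7),(434,51,163)];print(proj('w3',P))
p=proj('w3',P)[0].astype(int)
a=cv2.imread('pics/w3.png')[p[1]-75:p[1]+75,p[0]-140:p[0]+60];print(p[0]-140,p[1]-75,a.shape);cv2.imwrite('pics/w3c.png',cv2.resize(a,(800,600),interpolation=cv2.INTER_CUBIC))
E
```

```text
t: 5.77
tcp_pos: [434.5, 51.1, 228.5]
tool_rot: [3.141, 0.001, 2.858]
force: [-0.3, 0.1, -0.6]
width: 39.5
gripper_force: 0.0
[[353.67025653 195.07476282]
 [318.47827279 212.82236761]]
213 120 (150, 200, 3)
```

View pics/w3c.png

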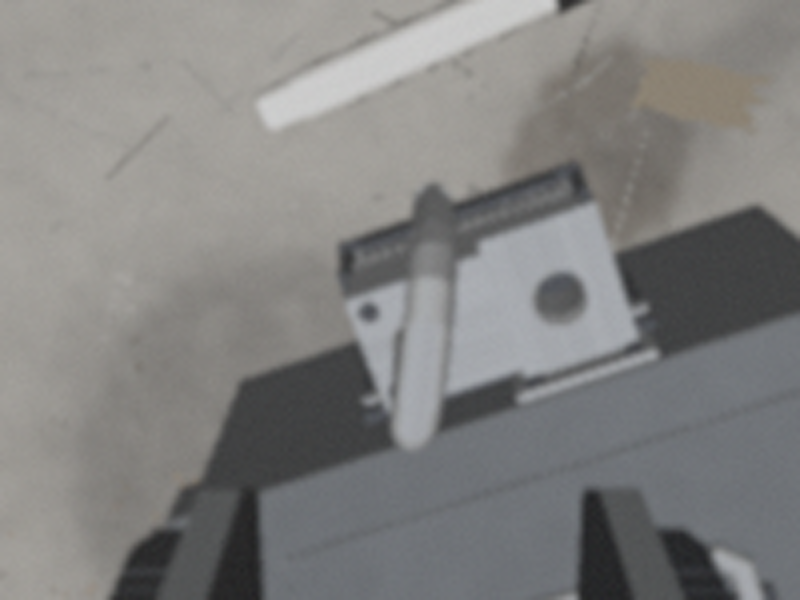

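The eye is at (560,297) in this crop, the shackle tip at about (433,192), and the arch runs from (432,258) to (413,440). The lid's front is flush.

Run:
```python
from h import *
S=lambda x,y:(213+x/4,120+y/4)
print('eye',onz('w3',S(560,297),96.7))
print('tip',onz('w3',S(433,194),99.5))
A=onz('w3',S(430,275),160);B=onz('w3',S(416,425),160);d=A-B;print(A,B,'phi',np.arctan2(-d[0],d[1]))
leg=np.array([451,44.8]);
for f in(1.1,1.2,1.3):
    t=leg+36*np.array([-np.sin(f),np.cos(f)]);m=(leg+t)/2
    print(f,(4*(proj('w3',[[*t,99.5],[*m,158.5],[*leg,140]])-[213,120])).round().tolist())
```

```text
eye [448.55899841  80.10200689  96.7       ]
tip [416.66214942  58.82064086  99.5       ]
[418.15154405  57.08977883 160.        ] [444.7664131   46.76238447 160.        ] phi 1.2006504406065726
1.1 [[446.0, 201.0], [434.0, 365.0], [415.0, 417.0]]
1.2 [[430.0, 199.0], [424.0, 363.0], [415.0, 417.0]]
1.3 [[414.0, 198.0], [414.0, 363.0], [415.0, 417.0]]
```

```bash
python3 -m pendant '{"hand":[40,40,40,40,40],"linear":[[0.6,-0.3,25],[0.6,-0.3,55],[0.6,-0.3,75],[0.6,-0.3,84.5],[0.6,-0.3,84.5]],"twist":[[0,0,0.054],[0,0,0.108],[0,0,0.108],[0,0,0.108],[0,0,0.108]]}' 20
python3 -m pendant '{"hand":[6,6,6,6,6,6,6,6,6,6],"linear":[[0,0,0],[0,0,0],[0,0,0],[0,0,0],[0,0,0],[0,0,0],[0,0,0],[0,0,0],[0,0,0],[0,0,0]],"twist":[[0,0,0],[0,0,0],[0,0,0],[0,0,0],[0,0,0],[0,0,0],[0,0,0],[0,0,0],[0,0,0],[0,0,0]]}' 20
```

```text
t: 6.23
tcp_pos: [432.6, 50.4, 141.7]
tool_rot: [-3.139, -0.004, 2.75]
force: [-0.9, 0.2, -0.1]
width: 40.4
gripper_force: 0.0
t: 7.07
tcp_pos: [434.6, 51.2, 144.3]
tool_rot: [3.14, 0.002, 2.75]
force: [3.6, 4.4, 1.8]
width: 8.2
gripper_force: 21.1
```

```bash
python3 -m pendant '{"hand":[6,6,6,6,6,6],"linear":[[-0.1,1.8,0],[-0.4,3.6,0],[-0.8,5.3,0],[-1.4,7,0],[-2.2,8.6,0],[-2.2,8.6,0]],"twist":[[0,0,0.1],[0,0,0.2],[0,0,0.3],[0,0,0.4],[0,0,0.5],[0,0,0.5]]}'
```

```text
t: 7.57
tcp_pos: [439.8, 58.3, 144.2]
tool_rot: [3.14, 0.001, 2.245]
force: [4.6, 3.0, 1.8]
width: 8.1
gripper_force: 21.1
```

```bash
python3 -m pendant '{"hand":[6,6,6,6,6,6,6,6],"linear":[[-0.1,1.8,0],[-0.4,3.6,0],[-0.8,5.3,0],[-1.4,7,0],[-2.2,8.6,0],[-3.1,10.2,0],[-3.5,10.6,0],[-3.5,10.6,0]],"twist":[[0,0,0.1],[0,0,0.2],[0,0,0.3],[0,0,0.4],[0,0,0.5],[0,0,0.6],[0,0,0.63],[0,0,0.63]]}'
python3 - <<'E'
from h import *
snap('wrist','w4');snap('side','d4')
p=proj('w4',[(448.6,80.1,96.7)])[0].astype(int);q=proj('side0',[(449,70,120)])[0].astype(int);print(p,q)
a=cv2.imread('pics/w4.png')[max(p[1]-75,0):p[1]+75,p[0]-75:p[0]+75];b=cv2.imread('pics/d4.png')[q[1]-35:q[1]+35,q[0]-35:q[0]+35]
print(arm.get_obs()['force'],a.shape)
f=lambda x:cv2.resize(x,(400,400),interpolation=cv2.INTER_CUBIC)
cv2.imwrite('pics/c4.png',np.hstack([f(a),f(b)]))
E
```

```text
t: 8.23
tcp_pos: [450.0, 62.2, 144.1]
tool_rot: [3.14, -0.001, 1.62]
force: [3.3, 5.0, 2.2]
width: 8.0
gripper_force: 21.1
[317 195] [293 193]
[4.59793726 4.45120925 1.84879144] (150, 150, 3)
```

View pics/c4.png

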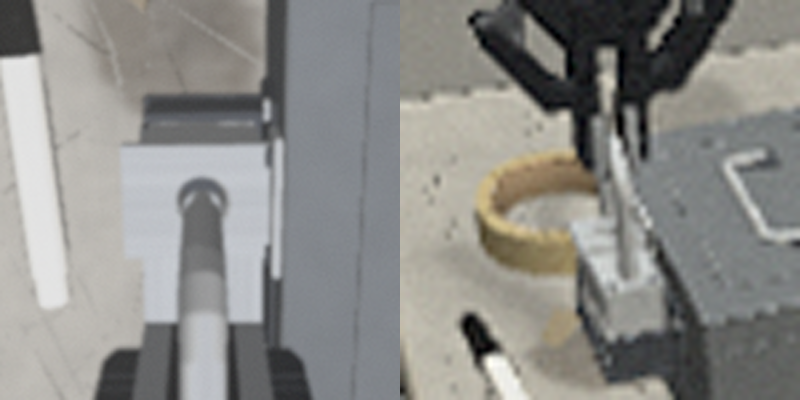

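The wrist crop shows the free leg's tip at (203,200), centred over the eye at (203,195). Next I press down in small guarded steps.

```bash
python3 -m pendant '{"hand":[6,6,6,6,6,6,6],"linear":[[0,0,1],[0,0,2],[0,0,3],[0,0,4],[0,0,5],[0,0,5],[0,0,5]],"twist":[[0,0,0],[0,0,0],[0,0,0],[0,0,0],[0,0,0],[0,0,0],[0,0,0]]}'
python3 -m pendant '{"hand":[6,6,6,6,6,6,6],"linear":[[0,0,1],[0,0,2],[0,0,3],[0,0,4],[0,0,5],[0,0,5],[0,0,5]],"twist":[[0,0,0],[0,0,0],[0,0,0],[0,0,0],[0,0,0],[0,0,0],[0,0,0]]}'
```

```text
t: 8.92
tcp_pos: [450.0, 62.2, 139.1]
tool_rot: [3.14, -0.001, 1.622]
force: [3.4, 4.1, 2.3]
width: 8.2
gripper_force: 21.1
t: 9.5
tcp_pos: [450.0, 62.2, 134.2]
tool_rot: [3.14, -0.001, 1.622]
force: [3.2, 4.6, 2.8]
width: 7.9
gripper_force: 21.1
```

```bash
python3 -m pendant '{"hand":[6,6,6,6],"linear":[[0,0,0.5],[0,0,1],[0,0,1.5],[0,0,1.5]],"twist":[[0,0,0],[0,0,0],[0,0,0],[0,0,0]]}'; python3 -m pendant '{"hand":[6,6,6,6],"linear":[[0,0,0.5],[0,0,1],[0,0,1.5],[0,0,1.5]],"twist":[[0,0,0],[0,0,0],[0,0,0],[0,0,0]]}'
```

```text
t: 9.83
tcp_pos: [450.0, 62.2, 132.7]
tool_rot: [3.14, -0.001, 1.622]
force: [3.9, 5.0, 2.8]
width: 8.5
gripper_force: 21.2
t: 10.17
tcp_pos: [450.0, 62.3, 131.2]
tool_rot: [3.14, -0.001, 1.622]
force: [3.1, 4.4, 2.0]
width: 8.1
gripper_force: 21.2
```

```bash
python3 -m pendant '{"hand":[6,6,6,6],"linear":[[0,0,0.5],[0,0,1],[0,0,1.5],[0,0,1.5]],"twist":[[0,0,0],[0,0,0],[0,0,0],[0,0,0]]}'; python3 -m pendant '{"hand":[6,6,6,6],"linear":[[0,0,0.5],[0,0,1],[0,0,1.5],[0,0,1.5]],"twist":[[0,0,0],[0,0,0],[0,0,0],[0,0,0]]}'
```

```text
t: 10.5
tcp_pos: [450.0, 62.2, 129.7]
tool_rot: [3.14, -0.001, 1.622]
force: [3.1, 5.9, 3.4]
width: 8.4
gripper_force: 21.2
t: 10.83
tcp_pos: [450.0, 62.2, 128.2]
tool_rot: [3.14, -0.001, 1.622]
force: [3.7, 5.4, 2.7]
width: 7.8
gripper_force: 21.2
```

```bash
python3 -m pendant '{"hand":[6,6,6,6],"linear":[[0,0,0.5],[0,0,1],[0,0,1.5],[0,0,1.5]],"twist":[[0,0,0],[0,0,0],[0,0,0],[0,0,0]]}'; python3 -m pendant '{"hand":[6,6,6,6],"linear":[[0,0,0.5],[0,0,1],[0,0,1.5],[0,0,1.5]],"twist":[[0,0,0],[0,0,0],[0,0,0],[0,0,0]]}'
```

```text
t: 11.17
tcp_pos: [450.0, 62.2, 126.7]
tool_rot: [3.14, -0.001, 1.622]
force: [2.8, 4.9, 3.9]
width: 7.9
gripper_force: 21.2
t: 11.5
tcp_pos: [450.0, 62.3, 125.2]
tool_rot: [3.14, -0.001, 1.622]
force: [2.7, 4.1, 3.7]
width: 7.9
gripper_force: 21.3
```

```bash
python3 -m pendant '{"hand":[6,6,6],"linear":[[0,0,0.5],[0,0,1],[0,0,1]],"twist":[[0,0,0],[0,0,0],[0,0,0]]}'
```

```text
t: 11.75
tcp_pos: [450.0, 62.2, 124.2]
tool_rot: [3.14, -0.001, 1.622]
force: [2.7, 4.7, 4.2]
width: 8.4
gripper_force: 21.3
```

```bash
python3 -m pendant '{"hand":[6,6,6],"linear":[[0,0,0.5],[0,0,1],[0,0,1]],"twist":[[0,0,0],[0,0,0],[0,0,0]]}'
```

```text
t: 12.0
tcp_pos: [450.0, 62.2, 123.3]
tool_rot: [3.14, -0.001, 1.622]
force: [2.1, 5.4, 3.6]
width: 8.0
gripper_force: 21.3
```

```bash
python3 -m pendant '{"hand":[6,6,6],"linear":[[0,0,0.5],[0,0,1],[0,0,1]],"twist":[[0,0,0],[0,0,0],[0,0,0]]}'
```

```text
t: 12.25
tcp_pos: [450.0, 62.2, 122.4]
tool_rot: [3.14, -0.001, 1.622]
force: [0.8, 4.7, 6.2]
width: 8.4
gripper_force: 21.5
```

```bash
python3 -m pendant '{"hand":[6,6,6],"linear":[[0,0,0.5],[0,0,1],[0,0,1]],"twist":[[0,0,0],[0,0,0],[0,0,0]]}'
```

```text
t: 12.5
tcp_pos: [450.1, 62.2, 121.6]
tool_rot: [3.14, -0.001, 1.622]
force: [1.1, 3.6, 9.1]
width: 8.4
gripper_force: 21.7
```

```bash
python3 -m pendant '{"hand":[6,6,6],"linear":[[0,0,0.4],[0,0,0.7],[0,0,0.7]],"twist":[[0,0,0],[0,0,0],[0,0,0]]}'
```

```text
t: 12.75
tcp_pos: [450.1, 62.2, 121.0]
tool_rot: [3.14, -0.001, 1.622]
force: [0.1, 4.5, 10.7]
width: 8.1
gripper_force: 21.9
```

```bash
python3 -m pendant '{"hand":[6,6,6],"linear":[[0,0,0.3],[0,0,0.5],[0,0,0.5]],"twist":[[0,0,0],[0,0,0],[0,0,0]]}'
```

```text
t: 13.0
tcp_pos: [450.0, 62.2, 119.9]
tool_rot: [3.14, -0.001, 1.622]
force: [3.0, 4.9, 0.3]
width: 7.8
gripper_force: 20.9
```

The force climbed to 10.7 N and then collapsed to 0.3 N, which is the click. Now I release, rise and check.

```bash
python3 -m pendant '{"hand":[25,25,25,25,25,25,25,25,25,25],"linear":[[0,0,0],[0,0,0],[0,0,0],[0,0,0],[0,0,-10],[0,0,-30],[0,0,-60],[0,0,-90],[0,0,-90],[0,0,-90]],"twist":[[0,0,0],[0,0,0],[0,0,0],[0,0,0],[0,0,0],[0,0,0],[0,0,0],[0,0,0],[0,0,0],[0,0,0]]}'
python3 - <<'E'
from h import *
snap('wrist','w5');snap('side','d5')
p=proj('w5',[(448.6,80.1,96.7)])[0].astype(int);q=(293,193)
a=cv2.imread('pics/w5.png')[max(p[1]-75,0):p[1]+75,p[0]-75:p[0]+75];b=cv2.imread('pics/d5.png')[q[1]-35:q[1]+35,q[0]-35:q[0]+35]
f=lambda x:cv2.resize(x,(400,400),interpolation=cv2.INTER_CUBIC)
cv2.imwrite('pics/c5.png',np.hstack([f(a),f(b)]))
for z in (133,158.5):print(z,(proj('d5',[(449.5,62.1,z+4)])-np.array(q)+35)*400/70+[400,0])
E
```

```text
t: 13.83
tcp_pos: [450.4, 62.0, 211.7]
tool_rot: [3.138, -0.0, 1.62]
force: [-0.1, -0.7, -0.9]
width: 25.1
gripper_force: 0.0
133 [[607.13201038 180.83932094]]
158.5 [[604.38381771 137.05319281]]
```

View pics/c5.png

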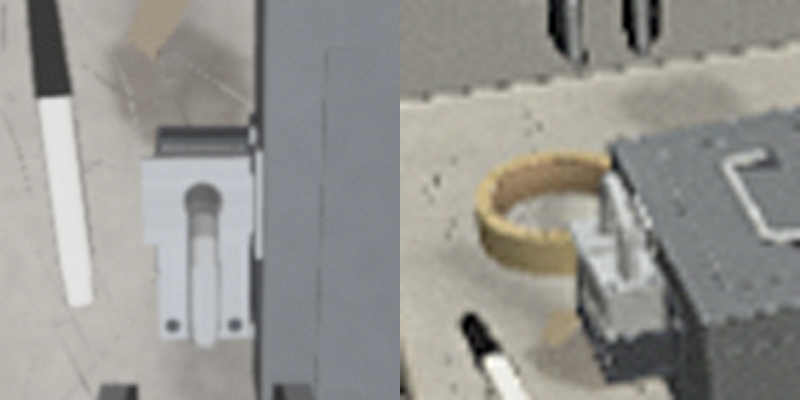

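With the gripper clear, the shackle stays down. Its crown is at about (609,175) in the side view, where (607,181) was predicted for locked, and the leg passes through the eye.

```bash
python3 -c "
from workcell import workorder;print(workorder.close_job())"
```

```text
the job is handed in; nothing more can be done
None
```

The lid is shut and the shackle is locked through the eye: the push peaked at 10.7 N, fell away as the pawl clicked, the shackle stayed down once released, and the job is handed in, though no verdict came back.

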